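# Light check of a set-sugar sample cell

## Task

Swing the stiff-jointed inspection lamp round until its beam strikes the middle of the round port of the colour reader, and let go of it. Then take the tall sample cell out of the rack, gripping it by its two narrow frosted faces only and never touching its wide clear windows with the gripper, and hold it upright in the light path, well between lamp and reader and touching neither, with the beam passing square through the clear windows and through the middle of the sugar. Finish while still holding it there, and leave the two short cells standing in the rack.

Things in the scene. Friction and masses are not known exactly. Their poses are not given: they have to be found in the camera images.
- lamp_arm (a joint): swing joint of the inspection lamp (steel column on a round foot, level arm, aluminium spot head at its end). Radians about the vertical, anticlockwise from above, -0.6 to 1.6. Stiff: needs about 0.5 N m (4 N at the knob), stays where left. Parked at the start, shining past the far side of the reader: it must come 0.3 to 1.4 rad clockwise (value falls). Level beam, 14 mm wide, along the arm
- lamp_hinge (a point): point on the vertical swing axis of the lamp at beam height, 120 mm above the worktop; the collar round it (radius 20 mm) reaches up to 150 mm, the foot below has a radius of 62 mm. x points along the arm and the beam, z up
- lamp_knob (a point): middle of the black upright grip knob on top of the spot head, 130 mm out from the hinge axis, 168 mm above the worktop. The knob is round, 17 to 21 mm thick, free from 146 to 183 mm above the worktop; grip it from above at any yaw. The head below has a radius of 27 mm and spans 100 to 170 mm from the hinge axis
- lamp_lens (a point): centre of the lens at the front of the spot head, 170 mm out from the hinge axis; x points along the beam, y to its left, z up
- reader_port (a point): centre of the mouth of the round hooded port of the colour reader (fixed grey upright box 104 mm wide, 150 mm high, port on the side towards the lamp), 120 mm above the worktop, like the beam; mouth 50 mm wide inside, 56 mm outside, 24 mm out from the box. x points into the port, z up
- reader: the colour reader; its origin lies on the worktop straight below the mouth of the port. x points into the port: the box begins 24 mm farther on and ends at 102 mm
- rack: fixed white rack, 74 x 150 mm, 30 mm high, with three pockets in a row along its y, 45 mm apart, each 39 x 23 mm and 24 mm deep, their floor 6 mm above the worktop; origin under the centre
- cell_tall: sample cell, the only tall one: 36 mm along its x, 20 mm along its y, 76 mm high (84 with white stopper), 110 g, amber set sugar inside. Grip the narrow frosted whitish faces (x = +18, -18 mm) above the rack, fingers closing along x; the wide faces across y are the clear windows. Origin: centre of underside, z up. In any of the pockets, its x along the rack's x
- cell_tall_window (a point): centre of the clear windows and the sugar, inside the tall cell, 26 mm above its underside: the point that the beam should pass through
- cell_short_1: a short reference cell, 36 x 20 mm, 50 mm high, without a stopper, in one of the other pockets; stays there. Origin at the centre of its underside
- cell_short_2: the second short reference cell, like the first

How it is judged:
By the outcome, as a careful person would: the job done as asked, in the order asked, and still so for the second after the job is handed in, while the arm keeps its last pose, push and grip.
It also fails if it takes over 54 s, if anything falls off the work surface, if the arm or the gripper's body presses on something with over 40 N, if the wrist force passes 120 N, or if a joint passes its speed limit or range.

## Robot

A 6-joint arm with a two-finger parallel gripper is mounted at the origin on the work surface; the furniture and walls round the work are solid. World frame = base frame: x ahead of the robot, y to its left, z up, the work surface at z = 0. Lengths are in m, angles in rad, forces in N, time in s.
With the tool pointing down it reaches from about 0.3 to 0.775 m from the base axis. Payload 14.6 kg.
Tool frame: the origin (TCP) lies at the very end of the fingers, on their centre line; the grasp point (between the pads) lies 19 mm behind it; z points along the fingers, y is the line along which they close (so a half turn about z gives the same grasp; the last joint's range is limited). The gripper opens to 94 mm and grips with 3 to 60 N. Pads are 16 mm wide; open, the fingers measure 119 mm over their backs; the gripper's body (75 mm by 177 mm) begins 78 mm behind the grasp point.
Start: joints at [-0.067, 0.3, 1.521, -0, 1.321, -0.067], TCP at [0.55, -0, 0.205] pointing down, gripper open.
Joint ranges: [-3.03, 3.03], [-0.79, 2.21], [0.23, 2.52], [-1.04, 4.18], [0, 3.07], [-2.55, 2.55]. Speed limits (rad/s): [2.22, 2.22, 2.57, 3.14, 3.14, 3.14].

## Interface

Orientations are given as [roll, pitch, yaw] about the fixed x, y, z axes, in that order (R = Rz(yaw) Ry(pitch) Rx(roll)).
In Python, from station import ctrl, cams gives the robot as it stands. The module is installed in compiled form; this text tells all that it offers.
- The arm moves only by the tool arm_command, never from a script. Its argument "plan" is a list that holds one entry, the list of rows, each a list of 7 numbers: the shift along the tool's x, y, z in fractions of the full range, 1 being 1000 mm, then the turn, a rotation vector about the tool's x, y, z in a scale on which 1.0 is 2 pi rad, then the closure, from -1 (fully open) to 1 (shut). A call has 1 to 12 rows; each row is the pose to reach, as a shift and turn from the pose commanded when the call began, along the tool's axes at that moment; what a row does not reach only later rows make up. A row lasts 1/10 s, in which the tool goes at most 50 mm and 8.59 degrees, less where a joint would pass 70% of its speed; a pose out of reach is approached as far as the arm can. A call with a gripper value outside its range is refused whole. The fingers move at their own pace and stop on an object; "squeeze" is the grip in N (left out, the last holds). Time passes only in rows, so rows that repeat a pose let the fingers close. It gives the time, the measured TCP pose, the force, the opening and the grip force at its end, in the units of the state.
- ctrl.get_obs(): the state, without advancing time (a new reading comes with each control period).
- cams.camera(name): name is "scene" or "side" or "wrist"; returns (picture, depth): 420x560x3 uint8, blue, green, red; 420x560 float32, m along the optical axis (not along the pixel's ray), 0 where there is no reading.
- cams.camera_info(name): a dict with "fx", "fy", "cx", "cy" (pixels), "world_to_cam" (4x4, takes a point from world to camera coordinates). Camera axes: x right, y down, z forward; pixel columns grow to the right and rows downward; lengths in m; the calibration is good to about 2 mm. A picture is of the moment at which its call begins: read the wrist's pose just before it. camera_info takes no time and is no camera call; for the wrist camera it gives the pose at the moment of the call.
- ctrl.hand_in(): hands the job in; it is judged then, once.
The state is a dict: "time_s": time; "qpos": joint angles; "joint_vel": joint speeds; "tau": joint torques, N m; "ee_pos": TCP position; "eef_rot": TCP orientation; "force": force on the tool from outside, world axes, zero at the start; "moment": the same for the moment, N m; "grip_width": finger opening in m; "grip_force": force on a finger pad.
Only numpy, scipy, OpenCV 4.12 (cv2) and the standard library are available. Lean on these libraries where they do the work, as an engineer would, in place of code of your own. Each camera call takes 0.05 s, during which the arm holds its last target. There are 200 camera calls.

## Working session

There is one attempt and no reset: what is moved stays moved. The work goes in short steps, Python scripts to look and compute and a tool call to move; the robot and the scene stay as the last step left them, time stands still between calls to the robot, and variables do not carry over. Pictures are saved under pics/ and viewed, at most 10 in all, crops included, and the job is handed in when it is done.

Besides the shell and the picture viewer there is one more tool, called after "Request:" in YAML: its name, and indented under it one key for each argument. arm_command: Moves the arm, as the interface text tells. Its arguments: {"type":"object","properties":{"plan":{"type":"array"},"squeeze":{"type":"number"}},"required":["plan"]}

```bash
mkdir -p pics; cat > h.py <<'E'
import numpy as np, cv2
from station import ctrl, cams
def grab(n,f):
    i=cams.camera_info(n); p,d=cams.camera(n); cv2.imwrite(f'pics/{f}.png',p); np.savez(f'pics/{f}.npz',p=p,d=d,W=i['world_to_cam'],k=[i['fx'],i['fy'],i['cx'],i['cy']])
def load(f):
    z=np.load(f'pics/{f}.npz'); return z['p'],z['d'],z['W'],z['k']
def cloud(f):
    p,d,W,k=load(f); v,u=np.mgrid[:420,:560]
    P=np.stack([(u-k[2])/k[0]*d,(v-k[3])/k[1]*d,d,np.ones_like(d)],-1)@np.linalg.inv(W).T
    P[d==0]=np.nan
    return P[...,:3]
def proj(f,X):
    p,d,W,k=load(f); c=W@np.r_[X,1]; return k[0]*c[0]/c[2]+k[2],k[1]*c[1]/c[2]+k[3]
E
python3 - <<'E'
from h import *
for n in('scene','side','wrist'): grab(n,n+'0'); W=load(n+'0')[2]; print(n,np.linalg.inv(W)[:3].round(3).tolist())
o=ctrl.get_obs(); print(o)
a=np.hstack([load(n+'0')[0] for n in('scene','side')]); 
E
```

```text
scene [[-0.808, -0.347, 0.477, -0.075], [-0.59, 0.486, -0.646, 0.762], [-0.008, -0.803, -0.597, 0.784]]
side [[-0.909, -0.159, 0.385, 0.049], [-0.417, 0.356, -0.836, 0.896], [-0.004, -0.921, -0.39, 0.486]]
wrist [[1.0, 0.0, -0.0, 0.549], [-0.0, -0.96, -0.282, 0.083], [-0.0, 0.282, -0.96, 0.384]]
{'time_s': 0.15, 'qpos': array([-6.65818593e-02,  3.00338984e-01,  1.52144292e+00,  2.21902988e-05,
        1.32069413e+00, -6.65693637e-02]), 'joint_vel': array([-0.00063072, -0.00152208, -0.00198598,  0.00038925, -0.00249228,
        0.00068734]), 'tau': array([-2.50185103e-04, -5.31960297e+01, -3.52822959e+01,  7.07691838e-02,
        2.35654798e-02, -3.66386917e-05]), 'ee_pos': array([5.49799042e-01, 2.62755160e-05, 2.05017249e-01]), 'eef_rot': array([-3.14071266e+00, -8.02097896e-05,  1.57077829e+00]), 'force': array([-0.63743685, -0.14586665,  0.65256313]), 'moment': array([-0.05080151,  0.00012524, -0.03915414]), 'grip_force': 0.0, 'grip_width': 0.09404823900011212}
```

View pics/scene0.png

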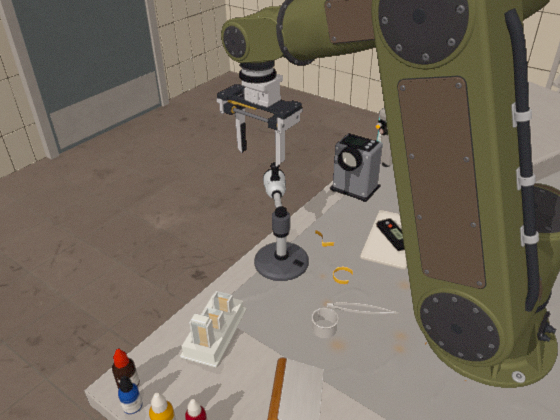

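View pics/side0.png

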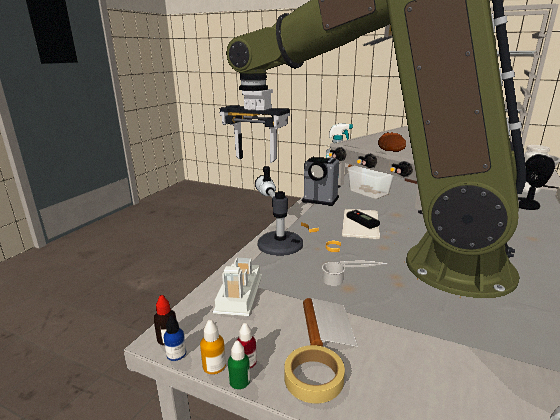

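Scene: lamp foot at (282,262), collar top (281,210), head (274,183), knob (276,172); reader port at (350,158); rack at (214,328) with the tall cell at (203,330) in the nearest pocket. Side view agrees.

```bash
python3 - <<'E'
from h import *
C=cloud('scene0');S=cloud('side0')
for n,u,v in[('foot',282,262),('collar',281,212),('knob',276,172),('head',274,185),('port',350,160),('readertop',362,142),('readerface',350,182),('racktall',203,320),('stopper',203,320),('rack',195,352),('short1',216,316),('short2',226,297)]: print(n,C[v,u].round(3))
for n,u,v in[('foot',280,245),('collar',280,200),('knob',267,175),('readertop',322,160)]: print('side',n,S[v,u].round(3))
p=load('scene0')[0]; s=load('side0')[0];w=load('wrist0')[0]
a=cv2.resize(p[270:370,170:260],None,fx=6,fy=6)[:600,:]; b=cv2.resize(s[140:250,235:345],None,fx=5,fy=5)
cv2.imwrite('pics/c1.png',np.hstack([cv2.resize(a,(400,444)),cv2.resize(b,(400,400))[:444] if 0 else cv2.resize(b,(400,444))]))
E
```

```text
foot [0.429 0.09  0.021]
collar [0.436 0.081 0.151]
knob [ 0.525 -0.02   0.164]
head [ 0.519 -0.004  0.139]
port [ 0.457 -0.241  0.111]
readertop [ 0.447 -0.279  0.149]
readerface [ 0.454 -0.246  0.042]
racktall [0.409 0.352 0.087]
stopper [0.409 0.352 0.087]
rack [0.413 0.379 0.023]
short1 [0.425 0.306 0.045]
short2 [0.443 0.258 0.045]
side foot [0.427 0.103 0.017]
side collar [0.433 0.087 0.136]
side knob [ 0.524 -0.019  0.159]
side readertop [ 0.447 -0.267  0.149]
```

View pics/c1.png

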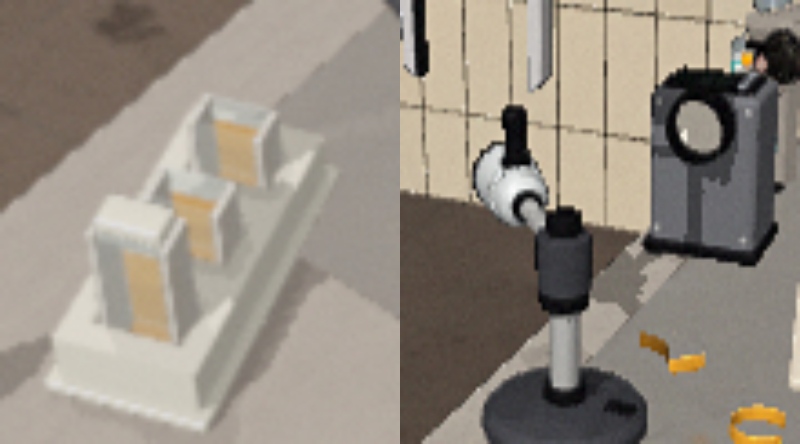

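View pics/wrist0.png

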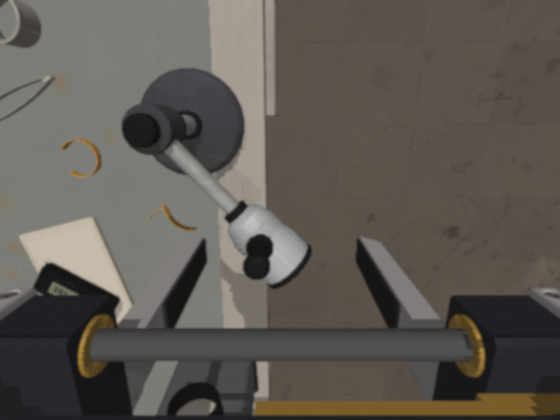

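The wrist view shows the lamp from above: foot centre (193,120), collar top (141,130), head pointing to lower right, and the knob between (260,245) and (257,266). The crop shows the tall cell with its stopper in the near pocket, with its amber window facing the camera.

```bash
cat > m.py <<'E'
from h import *
from scipy.optimize import least_squares
def circ(P,r=None):
    f=lambda x: np.hypot(P[:,0]-x[0],P[:,1]-x[1])-(r or x[2])
    s=least_squares(f,[*P[:,:2].mean(0),r or .02],loss='soft_l1',f_scale=.001); return s.x[:3].round(4),len(P),np.abs(s.fun).mean().round(4)
def box(P,lo,hi): 
    P=P.reshape(-1,3); return P[np.all((P>lo)&(P<hi),1)]
E
python3 - <<'E'
from m import *
for n in('scene0','side0','wrist0'):
    C=cloud(n); print(n)
    Q=box(C,[.36,.02,.11],[.5,.16,.147]); Q=Q[np.hypot(Q[:,0]-.434,Q[:,1]-.08)<.035]; print(' collar',len(Q)and circ(Q,.02))
    Q=box(C,[.34,.0,.003],[.53,.19,.012]);Q=Q[np.abs(np.hypot(Q[:,0]-.43,Q[:,1]-.085)-.062)<.012]; print(' footside',len(Q)and circ(Q,.062))
    Q=box(C,[.48,-.07,.15],[.57,.03,.18]); print(' knob',len(Q)and circ(Q,.0095),Q.mean(0).round(4),Q.std(0).round(4))
    Q=box(C,[.48,-.07,.181],[.57,.03,.188]); print(' knobtop',len(Q),Q.mean(0).round(4))
    Q=box(C,[.36,-.4,.145],[.55,-.22,.156]); print(' rtop',len(Q),cv2.minAreaRect((Q[:,:2]*1e3).astype(np.float32)) if len(Q)else 0)
    Q=box(C,[.36,-.30,.03],[.53,-.2,.085]); 
    if len(Q)>20:
        X=np.c_[Q[:,0],np.ones(len(Q))]; b=least_squares(lambda b:X@b-Q[:,1],[0,-.25],loss='soft_l1',f_scale=.001).x; print(' rface y=ax+b',b.round(4),len(Q),Q.min(0).round(3),Q.max(0).round(3))
    Q=box(C,[.36,-.242,.08],[.55,-.2,.155]); print(' portrim',len(Q),Q.min(0).round(4) if len(Q) else 0,Q.max(0).round(4) if len(Q) else 0)
    Q=box(C,[.32,.2,.026],[.52,.43,.033]); print(' rack',len(Q),cv2.minAreaRect((Q[:,:2]*1e3).astype(np.float32)) if len(Q)else 0)
    Q=box(C,[.32,.3,.06],[.52,.43,.1]); print(' tall',len(Q),Q.min(0).round(3) if len(Q) else 0,Q.max(0).round(3) if len(Q) else 0)
E
```

```text
scene0
 collar (array([0.4457, 0.0703, 0.02  ]), 292, np.float64(0.0027))
 footside (array([0.4379, 0.0754, 0.062 ]), 126, np.float64(0.0053))
 knob (array([ 0.5322, -0.0254,  0.0095]), 97, np.float64(0.0014)) [ 0.5284 -0.0193  0.1658] [0.0051 0.0037 0.0094]
 knobtop 15 [ 0.5325 -0.0218  0.1826]
 rtop 437 ((459.812744140625, -306.4643249511719), (87.02876281738281, 174.43002319335938), 6.896507740020752)
 rface y=ax+b [ 0.0909 -0.2856] 745 [ 0.401 -0.299  0.03 ] [ 0.508 -0.236  0.085]
 portrim 441 [ 0.4188 -0.242   0.0802] [ 0.5027 -0.2151  0.1519]
 rack 914 ((430.000244140625, 309.7688903808594), (65.10478973388672, 144.17880249023438), 18.15855598449707)
 tall 380 [0.396 0.338 0.06 ] [0.432 0.368 0.092]
side0
 collar (array([0.4433, 0.0687, 0.02  ]), 217, np.float64(0.0024))
 footside (array([0.4382, 0.0717, 0.062 ]), 55, np.float64(0.0039))
 knob (array([ 0.5302, -0.0273,  0.0095]), 65, np.float64(0.0013)) [ 0.5266 -0.0206  0.1662] [0.0048 0.0033 0.0087]
 knobtop 11 [ 0.5289 -0.0224  0.1826]
 rtop 182 ((439.60516357421875, -318.6581726074219), (199.0921630859375, 95.78135681152344), 70.06616973876953)
 rface y=ax+b [ 0.0733 -0.2791] 509 [ 0.4   -0.299  0.03 ] [ 0.503 -0.236  0.085]
 portrim 181 [ 0.4073 -0.242   0.08  ] [ 0.5007 -0.2158  0.1502]
 rack 536 ((428.68994140625, 308.6253356933594), (65.06956481933594, 143.42086791992188), 17.82234764099121)
 tall 325 [0.395 0.335 0.06 ] [0.432 0.367 0.092]
wrist0
 collar (array([0.4417, 0.0709, 0.02  ]), 1545, np.float64(0.0027))
 footside (array([0.44  , 0.0738, 0.062 ]), 240, np.float64(0.0037))
 knob (array([ 0.5306, -0.0253,  0.0095]), 381, np.float64(0.0007)) [ 0.5317 -0.0182  0.1677] [0.0054 0.0032 0.01  ]
 knobtop 390 [ 0.5309 -0.024   0.1826]
 rtop 0 0
 rface y=ax+b [ 0.035  -0.2595] 2320 [ 0.404 -0.3    0.03 ] [ 0.509 -0.24   0.085]
 portrim 1540 [ 0.4253 -0.242   0.08  ] [ 0.5039 -0.2167  0.1348]
 rack 0 0
 tall 0 0 0
```

```bash
python3 - <<'E'
from m import *
for n in('scene0','side0'):
    C=cloud(n)
    Q=box(C,[.40,-.224,.08],[.52,-.205,.16]); print(n,len(Q),Q.mean(0).round(4))
    g=lambda x:np.hypot(Q[:,0]-x[0],Q[:,2]-.12)-x[1]
    s=least_squares(g,[.455,.027],loss='soft_l1',f_scale=.001);print(' port x,r',s.x.round(4),np.abs(s.fun).mean())
    b=np.linalg.lstsq(np.c_[Q[:,0]-s.x[0],np.ones(len(Q))],Q[:,1],rcond=None)[0];print(' y rim',b.round(4))
    Q=box(C,[.38,-.26,.01],[.55,-.225,.085]); X=np.c_[Q[:,0],np.ones(len(Q))]
    # keep front face by ransac
    best=max((( np.abs(Q[:,1]-a*Q[:,0]-c)<.0015).sum(),a,c) for a in np.arange(-.3,.3,.01) for c in Q[:,1].mean()-a*.455+np.arange(-.01,.01,.001)); print(' face',best, 'y@.455',best[1]*.455+best[2])
    I=np.abs(Q[:,1]-best[1]*Q[:,0]-best[2])<.002; print(' x range',np.percentile(Q[I][:,0],[0,2,98,100]).round(4))
    # collar outliers
    for z0,z1,r in((.122,.146,.02),):
        Q=box(C,[.38,.02,z0],[.5,.13,z1]);Q=Q[np.hypot(Q[:,0]-.443,Q[:,1]-.071)<.026]; print(' collar',circ(Q),circ(Q,.02))
    Q=box(C,[.38,.02,.035],[.5,.13,.085]);Q=Q[np.hypot(Q[:,0]-.443,Q[:,1]-.071)<.026]; print(' column',circ(Q))
E
```

```text
scene0 96 [ 0.4543 -0.2204  0.1214]
 port x,r [0.4537 0.0264] 0.0012605683397329084
 y rim [ 0.0308 -0.2205]
 face (np.int64(432), np.float64(0.06000000000000033), np.float64(-0.2714300481320273)) y@.455 -0.24413004813202716
 x range [0.402  0.4058 0.5019 0.5104]
 collar (array([0.4441, 0.0728, 0.0167]), 199, np.float64(0.0027)) (array([0.4465, 0.0697, 0.02  ]), 199, np.float64(0.0031))
 column (array([0.4447, 0.0716, 0.0105]), 146, np.float64(0.0011))
side0 47 [ 0.4532 -0.2209  0.1209]
 port x,r [0.4513 0.0266] 0.0009432625261132251
 y rim [ 0.0118 -0.221 ]
 face (np.int64(304), np.float64(0.04000000000000031), np.float64(-0.2637775931451244)) y@.455 -0.24557759314512426
 x range [0.4016 0.4041 0.5    0.504 ]
 collar (array([0.4426, 0.0707, 0.0175]), 140, np.float64(0.0028)) (array([0.4438, 0.068 , 0.02  ]), 140, np.float64(0.0029))
 column (array([0.4428, 0.0701, 0.0103]), 131, np.float64(0.0011))
```

Units first: shifts go in shares of 1000 mm and turns go in shares of 2 pi rad. So 51 mm is 0.051, 25 mm is 0.025.

Request:
arm_command:
  plan:
    - [[-0.024,-0.019,0,0,0,0,-1],[-0.024,-0.019,0,0,0,0,-1],[-0.024,-0.019,0.025,0,0,0,-1],[-0.024,-0.019,0.051,0,0,0,-1],[-0.024,-0.019,0.051,0,0,0,-1],[-0.024,-0.019,0.051,0,0,0,-1],[-0.024,-0.019,0.051,0,0,0,-1]]

```text
time_s: 0.85
ee_pos: [0.5317, -0.0239, 0.1558]
eef_rot: [3.14, 0.0, 1.571]
force: [0.4, -0.9, 0.3]
grip_width: 0.0941
grip_force: 0.0
```

In the tool's units: 3 mm is 0.003, -1 mm is -0.001.

Request:
arm_command:
  plan:
    - [[0,-0.001,0.003,0,0,0,0.5],[0,-0.001,0.003,0,0,0,1],[0,-0.001,0.003,0,0,0,1],[0,-0.001,0.003,0,0,0,1],[0,-0.001,0.003,0,0,0,1],[0,-0.001,0.003,0,0,0,1],[0,-0.001,0.003,0,0,0,1],[0,-0.001,0.003,0,0,0,1]]
  squeeze: 20

```text
time_s: 1.65
ee_pos: [0.53, -0.024, 0.1514]
eef_rot: [-3.142, 0.0, 1.571]
force: [0.4, -0.1, -0.3]
grip_width: 0.0331
grip_force: 0.0
```

Request:
arm_command:
  plan:
    - [[0,0,0,0,0,0,1],[0,0,0,0,0,0,1],[0,0,0,0,0,0,1],[0,0,0,0,0,0,1],[0,0,0,0,0,0,1]]

```text
time_s: 2.15
ee_pos: [0.5307, -0.0244, 0.1515]
eef_rot: [3.14, 0.001, 1.571]
force: [7.6, -3.2, -2.9]
grip_width: 0.0193
grip_force: 20.0
```

In the tool's units: -83 mm is -0.083, -76 mm is -0.076.

Request:
arm_command:
  plan:
    - [[-0.0055,-0.0065,0,0,0,0,1],[-0.0104,-0.013,0,0,0,0,1],[-0.0147,-0.02,0,0,0,0,1],[-0.0187,-0.027,0,0,0,0,1],[-0.0222,-0.034,0,0,0,0,1],[-0.0253,-0.041,0,0,0,0,1],[-0.0279,-0.0485,0,0,0,0,1],[-0.03,-0.056,0,0,0,0,1],[-0.0315,-0.063,0,0,0,0,1],[-0.0326,-0.0695,0,0,0,0,1],[-0.0334,-0.076,0,0,0,0,1],[-0.0338,-0.083,0,0,0,0,1]]

```text
time_s: 3.35
ee_pos: [0.4476, -0.0584, 0.1517]
eef_rot: [3.139, 0.001, 1.57]
force: [6.7, -6.9, -2.6]
grip_width: 0.019
grip_force: 20.0
```

Request:
arm_command:
  plan:
    - [[0,0,0,0,0,0,1],[0,0,0,0,0,0,1],[0,0,0,0,0,0,1]]

```text
time_s: 3.65
ee_pos: [0.4469, -0.0582, 0.1516]
eef_rot: [-3.141, 0.001, 1.571]
force: [-2.5, -6.2, 3.1]
grip_width: 0.0189
grip_force: 20.0
```

```bash
python3 - <<'E'
from h import *
print({k:np.round(v,4) for k,v in ctrl.get_obs().items() if k in('time_s','ee_pos','force','moment','grip_width','grip_force')})
grab('scene','s1');grab('side','d1');grab('wrist','w1')
a=cv2.resize(load('s1')[0][110:290,230:410],(400,400));b=cv2.resize(load('d1')[0][130:270,230:370],(400,400))
cv2.imwrite('pics/c2.png',np.hstack([a,b]))
E
```

```text
{'time_s': np.float64(3.65), 'ee_pos': array([ 0.4469, -0.0582,  0.1516]), 'force': array([-2.5144, -6.1928,  3.0955]), 'moment': array([-0.9606,  0.4336, -0.1603]), 'grip_force': np.float64(20.0004), 'grip_width': np.float64(0.0189)}
```

View pics/c2.png

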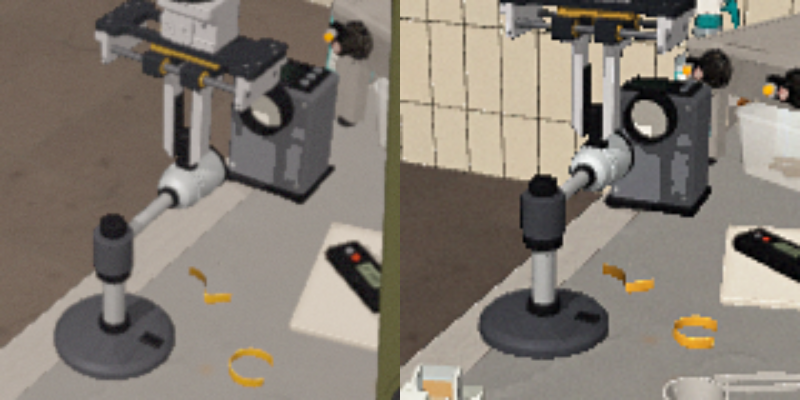

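The lamp now points at the reader. I'll release it, rise and check the aim from above.

In the tool's units: -200 mm is -0.2, -160 mm is -0.16.

Request:
arm_command:
  plan:
    - [[0,0,0,0,0,0,0],[0,0,0,0,0,0,-1],[0,0,0,0,0,0,-1],[0,0,0,0,0,0,-1],[0,0,-0.04,0,0,0,-1],[0,0,-0.08,0,0,0,-1],[-0.015,0,-0.12,0,0,0,-1],[-0.03,0,-0.16,0,0,0,-1],[-0.04,0,-0.2,0,0,0,-1],[-0.04,0,-0.2,0,0,0,-1],[-0.04,0,-0.2,0,0,0,-1],[-0.04,0,-0.2,0,0,0,-1]]

```text
time_s: 5.0
ee_pos: [0.4467, -0.0975, 0.3501]
eef_rot: [-3.14, -0.001, 1.571]
force: [0.2, 0.6, 0.7]
grip_width: 0.0939
grip_force: 0.0
```

```bash
python3 - <<'E'
from m import *
print({k:np.round(v,4) for k,v in ctrl.get_obs().items() if k in('time_s','ee_pos','force','grip_width')})
grab('scene','s2');grab('side','d2');grab('wrist','w2')
for n in('s2','d2','w2'):
    C=cloud(n); print(n)
    Q=box(C,[.42,-.08,.151],[.48,-.03,.181]); print(' knob',len(Q) and circ(Q,.0095),circ(Q))
    Q=box(C,[.42,-.08,.181],[.48,-.03,.186]); print(' ktop',len(Q),Q.mean(0).round(4))
    Q=box(C,[.38,.02,.147],[.5,.13,.156]);print(' coltop',len(Q),Q.mean(0).round(4), Q.min(0).round(4),Q.max(0).round(4))
    Q=box(C,[.38,.02,.035],[.5,.13,.085]);Q=Q[np.hypot(Q[:,0]-.443,Q[:,1]-.071)<.026]; print(' column',len(Q)>9 and circ(Q))
    Q=box(C,[.38,-.26,.122],[.53,-.205,.155]); print(' porthood',len(Q)>9 and [Q[:,0].min(),Q[:,0].max(),Q[:,1].max()])
    Q=box(C,[.37,-.36,.147],[.55,-.22,.154]); print(' rtop',len(Q)>9 and cv2.minAreaRect((Q[:,:2]*1e3).astype(np.float32)))
E
```

```text
{'time_s': np.float64(5.0), 'ee_pos': array([ 0.4467, -0.0975,  0.3501]), 'force': array([0.1571, 0.6048, 0.74  ]), 'grip_width': np.float64(0.0939)}
s2
 knob (array([ 0.4476, -0.0595,  0.0095]), 100, np.float64(0.0013)) (array([ 0.4473, -0.0586,  0.0088]), 100, np.float64(0.0013))
 ktop 22 [ 0.4462 -0.0571  0.1823]
 coltop 73 [0.4437 0.0728 0.1492] [0.4319 0.0607 0.1472] [0.4566 0.0842 0.1523]
 column (array([0.4446, 0.0723, 0.0101]), 149, np.float64(0.0012))
 porthood [np.float64(0.40277739118894357), np.float64(0.5049209021564279), np.float64(-0.2147457119374605)]
 rtop ((454.428955078125, -263.8824462890625), (75.76183319091797, 84.6767349243164), 2.4373507499694824)
d2
 knob (array([ 0.4461, -0.0605,  0.0095]), 66, np.float64(0.0012)) (array([ 0.4456, -0.0595,  0.0086]), 66, np.float64(0.0011))
 ktop 10 [ 0.4445 -0.0587  0.1827]
 coltop 36 [0.4415 0.0728 0.1494] [0.4302 0.0569 0.1473] [0.4538 0.0851 0.1513]
 column (array([0.4425, 0.0709, 0.0099]), 132, np.float64(0.001))
 porthood [np.float64(0.4014072373122927), np.float64(0.5031237063802171), np.float64(-0.2168312968413013)]
 rtop ((453.66778564453125, -264.2451171875), (78.82672882080078, 81.60344696044922), 87.73233795166016)
w2
 knob (array([ 0.4462, -0.0585,  0.0095]), 83, np.float64(0.0005)) (array([ 0.4462, -0.0585,  0.0094]), 83, np.float64(0.0005))
 ktop 187 [ 0.4462 -0.0583  0.1826]
 coltop 456 [0.4433 0.0711 0.1499] [0.4307 0.0585 0.1472] [0.4561 0.0831 0.1523]
 column False
 porthood [np.float64(0.4028040340813942), np.float64(0.506065588530388), np.float64(-0.2172835197498496)]
 rtop ((454.4637756347656, -265.13714599609375), (82.56022644042969, 89.99095153808594), 2.6752421855926514)
```

View pics/w2.png

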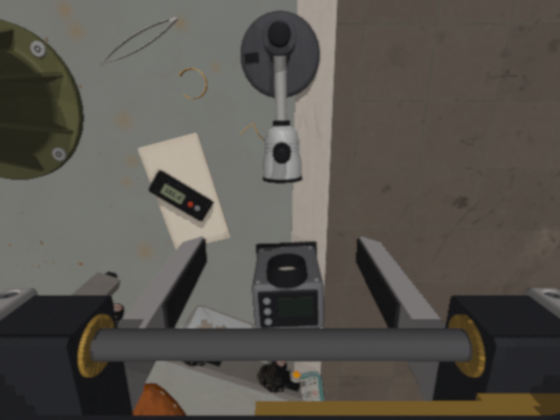

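The view from above shows collar top (278,37), knob (283,153), lens (281,180), port hood (287,268). Next I measure how far the aim misses.

```bash
python3 - <<'E'
from m import *
p,d,W,k=load('w2'); 
C=cloud('w2')
Q=box(C,[.40,-.238,.125],[.52,-.21,.16]); print('hood top',len(Q),Q.min(0).round(4),Q.max(0).round(4))
s=least_squares(lambda x:np.hypot((Q[:,0]-x[0]-x[1]*(Q[:,1]+.22)),Q[:,2]-.12)-.028,[.453,0],loss='soft_l1',f_scale=.001);print('cyl x@-.22,slope',s.x.round(4),np.abs(s.fun).mean())
for n in('s2','d2','s0' if 0 else 's1'):
    Q=box(cloud(n),[.41,-.238,.09],[.5,-.21,.16]); s=least_squares(lambda x:np.hypot((Q[:,0]-x[0]),Q[:,2]-.12)-.028,[.453],loss='soft_l1',f_scale=.001);print(n,len(Q),s.x,np.abs(s.fun).mean())
# reader box side edges seen by wrist: face x ranges per height
Q=box(C,[.38,-.33,.144],[.53,-.25,.153]); print('top rect',len(Q),Q.min(0).round(4),Q.max(0).round(4))
for y in(-.25,-.26,-.27,-.28,-.29,-.30,-.31): 
    q=Q[np.abs(Q[:,1]-y)<.005]; print(y,len(q)and(q[:,0].min().round(4),q[:,0].max().round(4)))
# rows of head edges: head side extents along y, z>.1
for y in(-.03,-.04,-.08,-.09,0.02,0.0):
    q=box(C,[.40,y-.004,.095],[.5,y+.004,.15]); print('head',y,len(q),((q[:,0].min()+q[:,0].max())/2).round(4))
cv2.imwrite('pics/c3.png',cv2.resize(p[230:340,230:350],None,fx=5,fy=5))
E
```

```text
hood top 545 [ 0.4261 -0.238   0.1251] [ 0.4826 -0.2173  0.1507]
cyl x@-.22,slope [ 0.4529 -0.0676] 0.0009599936252006944
s2 273 [0.45384423] 0.0021962118224583284
d2 114 [0.45140408] 0.001461345930942071
s1 196 [0.45416751] 0.00159663545752213
top rect 2267 [ 0.409 -0.314  0.144] [ 0.5033 -0.25    0.1519]
-0.25 (np.float64(0.4097), np.float64(0.4985))
-0.26 (np.float64(0.4095), np.float64(0.5015))
-0.27 (np.float64(0.4092), np.float64(0.5004))
-0.28 (np.float64(0.409), np.float64(0.5007))
-0.29 (np.float64(0.4103), np.float64(0.5011))
-0.3 (np.float64(0.4115), np.float64(0.5001))
-0.31 (np.float64(0.4128), np.float64(0.5033))
head -0.03 159 0.4462
head -0.04 213 0.4463
head -0.08 242 0.4461
head -0.09 242 0.4468
head 0.02 87 0.4443
head 0.0 81 0.4449
```

View pics/c3.png

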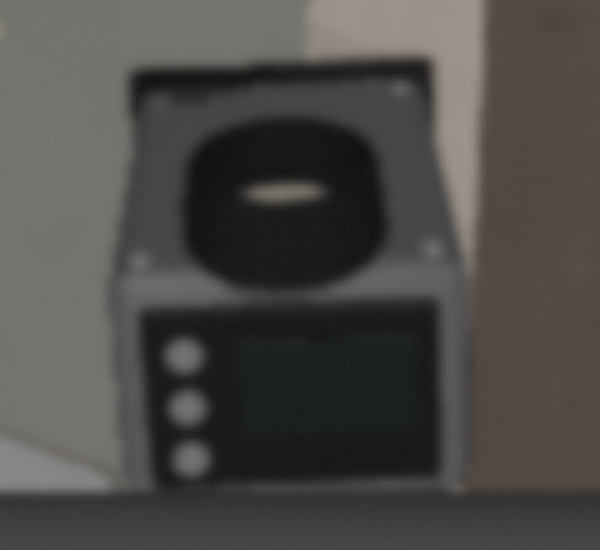

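The aim is about 3 mm short of the middle in x, so the knob has to go about 1.5 mm towards +x. I'll re-grip it and nudge.

Request:
arm_command:
  plan:
    - [[0.04,0,0.1,0,0,0,-1],[0.04,0,0.14,0,0,0,-1],[0.04,0,0.17,0,0,0,-1],[0.04,0,0.198,0,0,0,0],[0.04,0,0.198,0,0,0,1],[0.04,0,0.198,0,0,0,1],[0.04,0,0.198,0,0,0,1],[0.04,0,0.198,0,0,0,1],[0.04,0,0.198,0,0,0,1],[0.04,0,0.198,0,0,0,1],[0.04,0,0.198,0,0,0,1],[0.04,0,0.198,0,0,0,1]]

```text
time_s: 6.35
ee_pos: [0.447, -0.0578, 0.1536]
eef_rot: [3.141, 0.0, 1.571]
force: [-0.1, 0.3, 0.2]
grip_width: 0.0253
grip_force: 0.0
```

In the tool's units: 2 mm is 0.002, 1.4 mm is 0.0014.

Request:
arm_command:
  plan:
    - [[0,0,0,0,0,0,1],[0,0,0,0,0,0,1],[0,0,0,0,0,0,1],[0,0.0007,0,0,0,0,1],[0,0.0014,0,0,0,0,1],[0,0.002,0,0,0,0,1],[0,0.002,0,0,0,0,1],[0,0.002,0,0,0,0,1],[0,0.002,0,0,0,0,1]]

```text
time_s: 7.25
ee_pos: [0.449, -0.0577, 0.1535]
eef_rot: [-3.142, -0.0, 1.571]
force: [-3.8, 0.6, 3.6]
grip_width: 0.0192
grip_force: 20.0
```

In the tool's units: -198 mm is -0.198, -160 mm is -0.16.

Request:
arm_command:
  plan:
    - [[0,0,0,0,0,0,0],[0,0,0,0,0,0,-1],[0,0,0,0,0,0,-1],[0,0,0,0,0,0,-1],[0,0,-0.04,0,0,0,-1],[0,0,-0.08,0,0,0,-1],[-0.015,0,-0.12,0,0,0,-1],[-0.03,0,-0.16,0,0,0,-1],[-0.04,0,-0.198,0,0,0,-1],[-0.04,0,-0.198,0,0,0,-1],[-0.04,0,-0.198,0,0,0,-1]]

```text
time_s: 8.35
ee_pos: [0.4491, -0.0979, 0.3513]
eef_rot: [3.141, 0.0, 1.57]
force: [0.0, -0.8, -0.9]
grip_width: 0.0937
grip_force: 0.0
```

```bash
cat > aim.py <<'E'
from m import *
import sys
n=sys.argv[1]; grab('wrist',n); C=cloud(n)
q=box(C,[.38,.02,.147],[.5,.13,.156]);h=q.mean(0)
# collar-top visible: black cap; hinge
Q=box(C,[.42,-.08,.151],[.48,-.03,.181]);kn=circ(Q,.0095)[0]
kt=box(C,[.42,-.08,.181],[.48,-.03,.186]).mean(0)
hd=[]
for y in np.arange(-.095,-.03,.005):
    if abs(y+.058)<.014: continue
    q=box(C,[.40,y-.003,.095],[.5,y+.003,.148]); hd.append((y,(q[:,0].min()+q[:,0].max())/2))
hd=np.array(hd)
Q=box(C,[.40,-.238,.125],[.52,-.21,.16])
s=least_squares(lambda x:np.hypot((Q[:,0]-x[0]-x[1]*(Q[:,1]+.2175)),Q[:,2]-.12)-.028,[.453,0],loss='soft_l1',f_scale=.001).x
print('hinge',h.round(4),'knob',kn,kt.round(4),'port',s.round(4))
sl=np.mean((hd[:,1]-h[0])/(hd[:,0]-h[1])); ks=(kt[0]-h[0])/(kt[1]-h[1])
print('aim x at port: head',h[0]+sl*(-.2175-h[1]),'knob',h[0]+ks*(-.2175-h[1]),'linefit',np.polyval(np.polyfit(hd[:,0],hd[:,1],1),-.2175))
E
python3 aim.py w3
```

```text
hinge [0.4434 0.0712 0.1499] knob [ 0.4482 -0.0583  0.0095] [ 0.4482 -0.058   0.1826] port [ 0.4526 -0.0729]
aim x at port: head 0.4545557552029214 knob 0.4541191051955053 linefit 0.4529334938723229
```

Aim is within about 1.5 mm of the port middle. Now to the rack.

In the tool's units: 370 mm is 0.37, 350 mm is 0.35.

Request:
arm_command:
  plan:
    - [[0.05,-0.003,0,0,0,0,-1],[0.1,-0.006,0,0,0,0,-1],[0.15,-0.009,0,0,0,0,-1],[0.2,-0.012,0,0,0,0,-1],[0.25,-0.015,0,0,0,0,-1],[0.3,-0.017,0.01,0,0,0,-1],[0.35,-0.019,0.03,0,0,0,-1],[0.37,-0.019,0.04,0,0,0,-1],[0.37,-0.019,0.04,0,0,0,-1],[0.37,-0.019,0.04,0,0,0,-1],[0.37,-0.019,0.04,0,0,0,-1]]

```text
time_s: 9.5
ee_pos: [0.43, 0.2715, 0.3115]
eef_rot: [-3.142, 0.0, 1.57]
force: [0.0, -0.4, 0.2]
grip_width: 0.0939
grip_force: 0.0
```

```bash
python3 - <<'E'
from m import *
print({k:np.round(v,4) for k,v in ctrl.get_obs().items() if k in('time_s','ee_pos','eef_rot','force','grip_width')})
grab('wrist','w4'); C=cloud('w4')
Q=box(C,[.32,.2,.027],[.52,.43,.033]); print('rack',len(Q),cv2.minAreaRect((Q[:,:2]*1e3).astype(np.float32)))
for n,a,b in(('stopper',.081,.088),('shoulder',.073,.079),('talltop',.073,.09),('short',.048,.06)):
    Q=box(C,[.32,.2,a],[.52,.43,b]); print(n,len(Q),len(Q)>5 and cv2.minAreaRect((Q[:,:2]*1e3).astype(np.float32)),Q.mean(0).round(4))
E
```

```text
{'time_s': np.float64(9.5), 'ee_pos': array([0.43  , 0.2715, 0.3115]), 'eef_rot': array([-3.1416e+00,  1.0000e-04,  1.5703e+00]), 'force': array([ 0.0334, -0.3981,  0.2495]), 'grip_width': np.float64(0.0939)}
rack 2844 ((428.82049560546875, 309.888427734375), (64.13568115234375, 140.21226501464844), 17.789737701416016)
stopper 138 ((415.0951843261719, 352.9723815917969), (35.877593994140625, 19.649497985839844), 17.737951278686523) [0.4158 0.3533 0.0825]
shoulder 0 False [nan nan nan]
talltop 318 ((415.08740234375, 352.993408203125), (35.90400314331055, 19.705583572387695), 17.836483001708984) [0.4151 0.3531 0.0858]
short 392 ((435.882568359375, 288.7029113769531), (35.66244125366211, 65.10594177246094), 17.877193450927734) [0.4357 0.2887 0.0553]<stdin>:6: RuntimeWarning: Mean of empty slice.
  ret = um.true_divide(
```

View pics/w4.png

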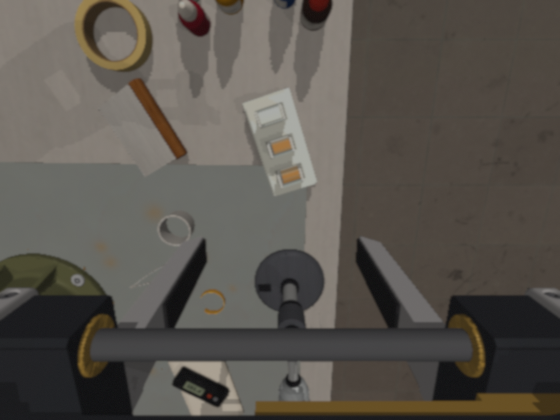

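The wrist view shows the rack at (280,142), with the tall white-stoppered cell in the top pocket (270,115). It measures (0.415, 0.353), yaw 17.8°. I'll hover above it, aligned, and re-measure.

In the tool's units: 200 mm is 0.2, 190 mm is 0.19, -0.311 rad is -0.0495.

Request:
arm_command:
  plan:
    - [[0.03,-0.005,0.03,0,0,-0.0159,-1],[0.06,-0.01,0.07,0,0,-0.0318,-1],[0.0815,-0.015,0.11,0,0,-0.0495,-1],[0.0815,-0.015,0.15,0,0,-0.0495,-1],[0.0815,-0.015,0.19,0,0,-0.0495,-1],[0.0815,-0.015,0.2,0,0,-0.0495,-1],[0.0815,-0.015,0.2,0,0,-0.0495,-1],[0.0815,-0.015,0.2,0,0,-0.0495,-1]]

```text
time_s: 10.35
ee_pos: [0.4161, 0.3539, 0.1137]
eef_rot: [3.139, -0.001, 1.881]
force: [-0.3, 0.0, 0.8]
grip_width: 0.0941
grip_force: 0.0
```

```bash
python3 - <<'E'
from m import *
from scipy.spatial.transform import Rotation as R
o=ctrl.get_obs();print(o['ee_pos'].round(4),o['eef_rot'].round(4),o['time_s'])
grab('wrist','w5'); C=cloud('w5')
Q=box(C,[.38,.32,.073],[.45,.39,.095]); r=cv2.minAreaRect((Q[:,:2]*1e3).astype(np.float32)); print(len(Q),r,Q[:,2].max())
Q=box(C,[.38,.32,.086],[.45,.39,.095]); r=cv2.minAreaRect((Q[:,:2]*1e3).astype(np.float32)); print('top',len(Q),r)
M=R.from_euler('xyz',o['eef_rot']).as_matrix()
T=(C.reshape(-1,3)-o['ee_pos'])@M
for s in(1,-1):
    q=T[(abs(T[:,2]+.012)<.010)&(s*T[:,1]>.04)&(s*T[:,1]<.075)&(abs(T[:,0])<.03)]; print('finger',s,len(q),len(q) and (q.min(0).round(4),q.max(0).round(4)))
cv2.imwrite('pics/w5c.png',cv2.resize(load('w5')[0][120:420,80:480],(800,600)))
E
```

```text
[0.4161 0.3539 0.1137] [ 3.1388e+00 -9.0000e-04  1.8810e+00] 10.35
1462 ((414.93316650390625, 352.9576416015625), (35.82884216308594, 20.293745040893555), 16.82317543029785) 0.09178825962635079
top 914 ((415.00537109375, 353.24664306640625), (30.028532028198242, 15.734978675842285), 17.621784210205078)
finger 1 520 (array([-0.0069,  0.0462, -0.022 ]), array([ 0.0113,  0.0584, -0.002 ]))
finger -1 502 (array([-0.0069, -0.0594, -0.0219]), array([ 0.0114, -0.0469, -0.0021]))
```

View pics/w5c.png

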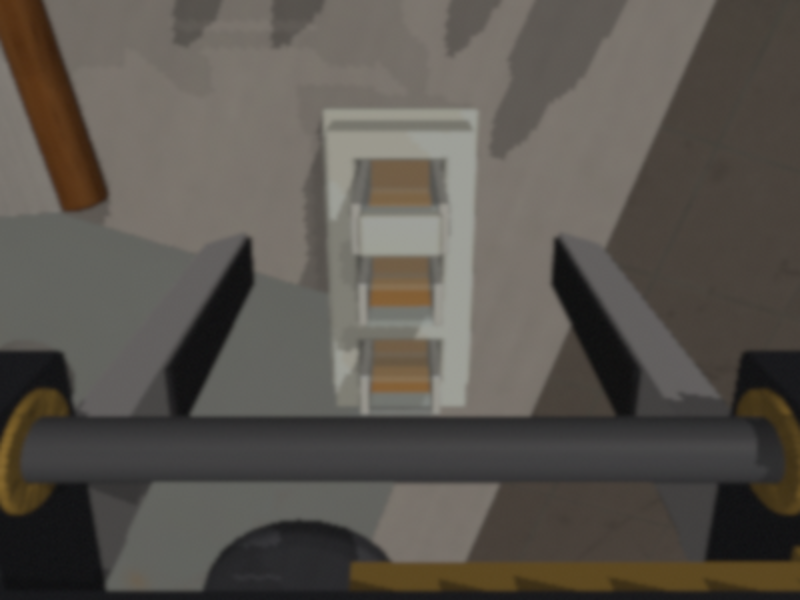

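Aligned: the cell is centred between the fingers, at (400,230) in the crop. I'll go down and grip.

In the tool's units: 69.5 mm is 0.0695, 50 mm is 0.05.

Request:
arm_command:
  plan:
    - [[-0.0008,0,0.025,0,0,0,-1],[-0.0008,0,0.05,0,0,0,-1],[-0.0008,0,0.0695,0,0,0,-1],[-0.0008,0,0.0695,0,0,0,-1],[-0.0008,0,0.0695,0,0,0,-1],[-0.0008,0,0.0695,0,0,0,0],[-0.0008,0,0.0695,0,0,0,1],[-0.0008,0,0.0695,0,0,0,1],[-0.0008,0,0.0695,0,0,0,1],[-0.0008,0,0.0695,0,0,0,1],[-0.0008,0,0.0695,0,0,0,1],[-0.0008,0,0.0695,0,0,0,1]]
  squeeze: 18

```text
time_s: 11.6
ee_pos: [0.4152, 0.3529, 0.0419]
eef_rot: [-3.141, 0.0, 1.882]
force: [0.3, -0.1, -0.6]
grip_width: 0.0415
grip_force: 0.0
```

Request:
arm_command:
  plan:
    - [[0,0,0,0,0,0,1],[0,0,0,0,0,0,1],[0,0,0,0,0,0,1]]

```text
time_s: 11.9
ee_pos: [0.4152, 0.3529, 0.0419]
eef_rot: [-3.141, 0.0, 1.882]
force: [-0.1, -0.5, -0.2]
grip_width: 0.0357
grip_force: 18.0
```

In the tool's units: -240 mm is -0.24, -200 mm is -0.2.

Request:
arm_command:
  plan:
    - [[0,0,-0.015,0,0,0,1],[0,0,-0.04,0,0,0,1],[0,0,-0.08,0,0,0,1],[0,0,-0.12,0,0,0,1],[0,0,-0.16,0,0,0,1],[0,0,-0.2,0,0,0,1],[0,0,-0.24,0,0,0,1],[0,0,-0.24,0,0,0,1],[0,0,-0.24,0,0,0,1]]

```text
time_s: 12.8
ee_pos: [0.4152, 0.3529, 0.2819]
eef_rot: [3.141, -0.0, 1.882]
force: [0.4, -0.8, -1.4]
grip_width: 0.0362
grip_force: 18.0
```

In the tool's units: -497.6 mm is -0.4976, -457 mm is -0.457, 0.274 rad is 0.0436.

Request:
arm_command:
  plan:
    - [[-0.042,-0.01,0,0,0,0.0037,1],[-0.084,-0.02,0,0,0,0.0073,1],[-0.125,-0.03,0,0,0,0.0111,1],[-0.166,-0.041,0,0,0,0.0143,1],[-0.208,-0.051,0,0,0,0.0181,1],[-0.25,-0.061,0,0,0,0.0218,1],[-0.291,-0.071,0,0,0,0.0255,1],[-0.332,-0.081,0,0,0,0.0291,1],[-0.374,-0.092,0,0,0,0.0328,1],[-0.416,-0.102,0,0,0,0.0366,1],[-0.457,-0.112,0,0,0,0.0401,1],[-0.4976,-0.1216,0,0,0,0.0436,1]]

```text
time_s: 14.0
ee_pos: [0.451, -0.1596, 0.2802]
eef_rot: [-3.139, -0.001, 1.607]
force: [0.5, 0.1, -0.4]
grip_width: 0.0361
grip_force: 18.0
```

Request:
arm_command:
  plan:
    - [[0,0,0,0,0,0,1],[0,0,0,0,0,0,1],[0,0,0,0,0,0,1],[0,0,0,0,0,0,1]]

```text
time_s: 14.4
ee_pos: [0.4517, -0.1569, 0.2817]
eef_rot: [-3.141, -0.0, 1.609]
force: [-0.7, -0.8, -1.9]
grip_width: 0.036
grip_force: 18.0
```

```bash
python3 - <<'E'
from m import *
from scipy.spatial.transform import Rotation as R
o=ctrl.get_obs();print({k:np.round(v,4) for k,v in o.items() if k in('time_s','ee_pos','eef_rot','force','grip_width','grip_force')})
M=R.from_euler('xyz',o['eef_rot']).as_matrix()
for n in('wrist','scene','side'):
    f=n+'6'; grab(n,f); C=cloud(f)
    T=(C.reshape(-1,3)-o['ee_pos'])@M
    q=T[(abs(T[:,1])<.025)&(abs(T[:,0])<.022)&(T[:,2]>-.06)&(T[:,2]<.06)]
    if len(q):
        print(n,len(q),np.percentile(q,[0,2,98,100],axis=0).round(4).tolist())
        b=q[q[:,2]>.003]; print('  below',len(b),len(b) and np.percentile(b,[0,5,50,95,100],axis=0).round(4).tolist())
E
```

```text
{'time_s': np.float64(14.4), 'ee_pos': array([ 0.4517, -0.1569,  0.2817]), 'eef_rot': array([-3.1412e+00, -3.0000e-04,  1.6094e+00]), 'force': array([-0.718 , -0.7933, -1.8586]), 'grip_force': np.float64(17.9954), 'grip_width': np.float64(0.036)}
wrist 7534 [[-0.0104, -0.025, -0.06], [-0.0068, -0.0235, -0.0577], [0.0109, 0.0234, 0.0288], [0.0114, 0.025, 0.0364]]
  below 884 [[0.0088, -0.0184, 0.003], [0.0092, -0.0166, 0.0045], [0.0096, -0.0003, 0.0174], [0.01, 0.0154, 0.0338], [0.0102, 0.0173, 0.0364]]
scene 749 [[-0.0123, -0.025, -0.06], [-0.0058, -0.0231, -0.0573], [0.0129, 0.0233, 0.0344], [0.0143, 0.025, 0.0369]]
  below 238 [[-0.0123, -0.0199, 0.0032], [-0.0044, -0.0179, 0.0049], [0.0087, -0.0042, 0.0191], [0.012, 0.016, 0.0347], [0.0143, 0.0196, 0.0369]]
side 478 [[-0.0126, -0.025, -0.0597], [-0.0044, -0.0241, -0.056], [0.0115, 0.0234, 0.0331], [0.0154, 0.025, 0.0357]]
  below 145 [[-0.0126, -0.0206, 0.0031], [-0.0041, -0.0193, 0.0046], [0.0072, -0.0046, 0.019], [0.0103, 0.0137, 0.0337], [0.012, 0.0154, 0.0357]]
```

The cell is centred and upright, with its underside 36 mm below the TCP. Lower it into the beam.

In the tool's units: 152 mm is 0.152, 147 mm is 0.147.

Request:
arm_command:
  plan:
    - [[0,0,0.03,0,0,0,1],[0,0,0.06,0,0,0,1],[0,0,0.09,0,0,0,1],[0,0,0.115,0,0,0,1],[0,0,0.135,0,0,0,1],[0,0,0.147,0,0,0,1],[0,0,0.152,0,0,0,1],[0,0,0.152,0,0,0,1],[0,0,0.152,0,0,0,1],[0,0,0.152,0,0,0,1],[0,0,0.152,0,0,0,1]]

```text
time_s: 15.65
ee_pos: [0.452, -0.1581, 0.1305]
eef_rot: [3.141, 0.0, 1.608]
force: [-0.7, -0.2, -0.6]
grip_width: 0.036
grip_force: 18.0
```

```bash
python3 - <<'E'
from m import *
from scipy.spatial.transform import Rotation as R
o=ctrl.get_obs();print({k:np.round(v,4) for k,v in o.items() if k in('time_s','ee_pos','eef_rot','force','grip_width','grip_force')})
M=R.from_euler('xyz',o['eef_rot']).as_matrix()
grab('wrist','w7'); grab('side','d7'); grab('scene','s7')
C=cloud('w7'); q=box(C,[.38,.02,.147],[.5,.13,.156]); print('coltop',len(q),q.mean(0).round(4))
for n in('w7','s7','d7'):
    q=box(cloud(n),[.42,-.08,.181],[.48,-.03,.186]); print(n,'ktop',len(q),q.mean(0).round(4))
a=cv2.resize(load('s7')[0][110:290,230:410],(400,400));b=cv2.resize(load('d7')[0][130:270,230:370],(400,400))
cv2.imwrite('pics/c7.png',np.hstack([a,b]))
E
```

```text
{'time_s': np.float64(15.65), 'ee_pos': array([ 0.452 , -0.1581,  0.1305]), 'eef_rot': array([3.1407e+00, 5.0000e-04, 1.6078e+00]), 'force': array([-0.704 , -0.1522, -0.5712]), 'grip_force': np.float64(17.9954), 'grip_width': np.float64(0.036)}
coltop 0 [nan nan nan]
w7 ktop 1706 [ 0.4483 -0.0587  0.1827]
s7 ktop 20 [ 0.4478 -0.0565  0.1823]
d7 ktop 10 [ 0.4474 -0.0584  0.1824]<stdin>:6: RuntimeWarning: Mean of empty slice.
  ret = um.true_divide(
```

View pics/c7.png

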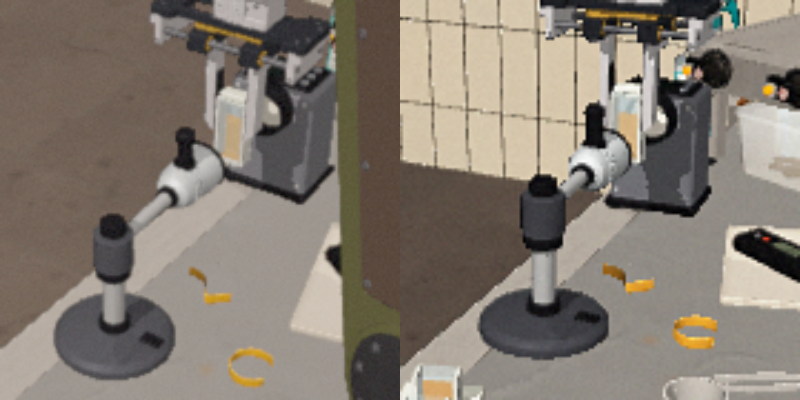

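The cell hangs upright between lens and port, window at beam height; in the crop it is at (232,130) left and (628,120) right. It touches neither, and the lamp has not moved.

```bash
python3 -c "
from station import ctrl
print(ctrl.hand_in())"
```

```text
the job is handed in; nothing more can be done
None
```

The job is handed in (no verdict came back): the lamp is released, aimed by measurement within about 2 mm of the port's middle; the tall cell is held upright and square in the beam midway between lamp and reader; and the short cells were not touched.

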